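Clear the ice from a beacon tray and shut its gate

ROBOT

A 7-joint arm with a two-finger parallel gripper is mounted at the origin on the work surface. World frame = base frame: x ahead of the robot, y to its left, z up, the work surface at z = 0. Lengths are in mm, angles in rad, forces in N, time in s.
With the tool pointing down it reaches from about 400 to 900 mm from the base axis. Payload 5.5 kg.
Tool frame: the origin (TCP) lies at the centre of the arm's flange, where the gripper is bolted on; the fingertips stand 178 mm ahead of it and the grasp point (between the pads) lies 159 mm ahead of it; z points along the fingers, y is the line along which they close (so a half turn about z gives the same grasp; the last joint's range is limited). The gripper opens to 92 mm and grips with 3 to 60 N. Pads are 19 mm wide; open, the fingers measure 130 mm over their backs; the gripper's body (75 mm by 190 mm) begins 47 mm behind the grasp point.
Start: joints at [1.386, 0.501, -0.427, 1.55, 0.221, 1.138, -0.21], TCP at [281.464, -585.896, 404.729] pointing down, gripper open.
Joint ranges: [-2.88, 2.88], [-0.31, 2.03], [-1.54, 1.56], [0.2, 2.42], [-1.41, 4.55], [0.19, 2.02], [-2.57, 2.57]. Speed limits (rad/s): [2.57, 2.57, 3.14, 3.14, 3.14, 3.14, 3.14].

INTERFACE

Orientations are given as a rotation vector (axis times angle).
In Python, from cell import telemetry, optics, job, finder gives the robot as it stands.
- The arm moves only by the shell command python3 -m crank 'ROWS' [OPENING] [FORCE]. ROWS is JSON, a list of rows, each a list of 4 numbers: the shift along the tool's x, y, z each as a share of 40 mm, from -1 to 1, then the turn about the tool's z as a share of 8 degrees, from -1 to 1. A call has 1 to 8 rows; each row shifts and turns the commanded pose from where the row before left it, along the tool's axes as they then stand; what a row does not reach is not made up. A row lasts 1/8 s, in which the tool goes at most 62.5 mm and 10.7 degrees, less where a joint would pass 70% of its speed; a pose out of reach is approached as far as the arm can. A call with a number of a shift or a turn outside -1 to 1 is refused whole. A call with a gripper value outside its range is refused whole. OPENING is the gripper command: -1 is shut, 1 is fully open, values between are in proportion, set as the call begins (- or left out, the last holds). The fingers move at their own pace and stop on an object; FORCE is the grip in N (left out, the last holds). Time passes only in rows, so rows that do not move let the fingers close. It gives the time, the measured TCP pose, the force, the opening and the grip force at its end, in the units of the state.
- telemetry.get_state(): the state, without advancing time (a new reading comes with each control period).
- optics.camera(name): name is "side" or "top"; returns the picture (400x640x3 uint8, blue, green, red); there is no depth.
- optics.camera_params(name): a dict with "K" (3x3 intrinsics, pixels), "k1" (the pictures are not rectified: a ray, as slopes to the right and down, at radius r is drawn at 1 + k1 r^2 times it, then the intrinsics apply), "world_from_camera" (4x4, takes a point from camera to world coordinates). Camera axes: x right, y up, looking along -z (the intrinsics and any distortion apply to the point x, -y, -z); pixel columns grow to the right and rows downward; lengths in mm; the calibration is good to about 2 mm. A picture is of the moment at which its call begins. camera_params takes no time and is no camera call.
- job.sign_off(): hands the job in; it is judged then, once.
Trained networks look in the newest picture that a camera, given by its name, has taken for a name from the list of things; names that differ only in an ending like _2 or _b are one class to them, and where a whole thing is asked for, a point or a joint stands for the part that bears it (a point fixed in the world has none). Each returns a list of dicts, best first, with "conf" (0 to 1); they miss things now and then, are a little off and sometimes report something else, mostly with a low value. They report only what shows in the picture. A call takes as long as a camera call.
- finder.search_frame(thing, camera): "xyz" ([x, y, z] in mm, in the coordinates of the camera as it stood for that picture, good to about 4 mm: the middle of the surface that is visible of it).
The state is a dict: "t": time; "joint_positions": joint angles; "joint_vel": joint speeds; "effort": joint torques, N m; "tool_pos": TCP position; "ee_rot": TCP orientation; "contact_force": force on the tool from outside, world axes, zero at the start; "wrist_torque": the same for the moment, N m; "gripper_width": finger opening in mm; "finger_force": force on a finger pad.
Only numpy, scipy, OpenCV 4.12 (cv2) and the standard library are available. Lean on these libraries where they do the work, as an engineer would, in place of code of your own. Each camera call takes 0.05 s, during which the arm holds its last target. There are 200 camera calls.

TASK

Clear the loose ice off the beacon tray: swing the crank to lower the end gate fully, then use the scraper block to sweep every ice slab out over the gate into the ice pan, without touching the ice with the fingers. Afterwards stand the scraper back in its rest and swing the gate fully shut, leaving the beacon shells and everything else where they are.

Things in the scene. Friction and masses are not known exactly. Their poses are not given: they have to be found in the camera images.
- tray: Fixed beacon tray of grey aluminium on a rail along its far (+x) side; origin on the bench under its middle, z up. Deck 70 mm above the bench; walls 40 mm high, 5 mm thick. Robot's side: the open lane with the ice. Behind a divider (tray x 57.5 to 62.5 mm): an 80 mm strip holding two shells and the clamp. Tray is 295 mm in x; its front wall's outside is at x -147.5.
- lane (a point): Point on the deck in the lane: tray x -42.5, y 0, z 70 mm; axes as the tray. The lane is 200 mm wide (x -100 to +100 mm from here) and runs from y -152 (gate) to y +150 mm (fixed end wall). At the start all ice lies between y -140 and +75 mm, leaving free deck before the end wall.
- gate (a joint): Hinge of the lane's end gate, an aluminium plate 198 mm wide, 6 mm thick, 39 mm above the deck when shut. 0 rad = shut (upright); 1.571 rad = lowered to its stop: level, 0.5 mm below the deck, reaching 42 mm past the hinge line toward tray -y, over the pan. Stiff (0.14 N m, about 3 N at the knob): it stays where left.
- gate_hinge (a point): Point on the gate's hinge line at the middle of the lane's width: tray x -42.5, y -155, z 66.5 mm. The hinge line runs along tray x. Same axes as the tray.
- crank_knob (a point): Middle of the gate's black crank knob: a cylinder 18 mm thick, 40 mm long along tray x, free to spin, before the tray's front wall (118 to 158 mm toward tray -x from gate_hinge), 65 mm from the hinge line. Gate shut: 46 mm to +y of the hinge and 46 mm above it; halfway: straight above; lowered: 46 mm to -y and 46 mm above. Pushed to tray -y it lowers the gate, to +y it shuts it.
- ice_pan: Fixed open sheet-steel pan on the bench under the gate's end of the tray, 250 (x) by 210 (y) mm outside, 55 mm high, walls 4 mm. Origin under its middle, at tray x -42.5, y -272 mm; axes as the tray.
- scraper: Scraper block, loose, 320 g: white plastic block 160 mm long (its x), 36 mm thick (y), 40 mm high with flat faces, and a wooden grip on top 110 mm long (x), 24 mm thick (y), from 40 to 87 mm above its underside. Origin at the centre of its underside, z up. It starts standing in its rest.
- rest: Fixed shallow black rest for the scraper: inside 176 mm (its x) by 52 mm (y), floor 4 mm above the bench, rim 14 mm above the bench. Origin on the bench under its middle. The scraper stands in it with its x along the rest's x, either way round.
- shell_a: Orange beacon shell 62 x 90 x 42 mm with a short rubber stub aerial (to 69 mm), loose in the tray's strip. Origin centre of underside. Bystander.
- shell_b: Orange beacon shell 62 x 90 x 42 mm without aerial, loose in the tray's strip. Origin centre of underside. Bystander.
- connector: Grey plastic solar connector, 76 mm long along its y, 40 mm high, loose on the bench. Bystander.
- clamp: Bronze pole clamp, a ring with two ears, 92 (its y) x 64 x 40 mm, 0.8 kg, loose in the tray's strip. Bystander.
- wrench: Steel wrench 170 mm long lying on the bench. Bystander.
- flask: Squat steel food flask, 84 mm diameter, 120 mm high, standing on the bench. Bystander.
- mug: White enamel mug, 82 mm diameter, 85 mm high, standing on the bench. Bystander.
- ice_a: Loose flat slab of whitish ice, irregular, about 70 x 45 x 13 mm, 36 g, lying flat on the lane's deck. Origin at the centre of its underside.
- ice_b: Loose flat slab of whitish ice, irregular, about 66 x 48 x 14 mm, 36 g, lying flat on the lane's deck. Origin at the centre of its underside.
- ice_c: Loose flat slab of whitish ice, irregular, about 62 x 45 x 12 mm, 36 g, lying flat on the lane's deck. Origin at the centre of its underside.
- ice_d: Loose flat slab of whitish ice, irregular, about 72 x 46 x 13 mm, 36 g, lying flat on the lane's deck. Origin at the centre of its underside.

How it is judged:
By the outcome, as a careful person would: the job done as asked, in the order asked, and still so for the second after the job is handed in, with the robot touching nothing.
It also fails if it takes over 72 s, if anything falls off the work surface, if the arm or the gripper's body presses on something with over 40 N, if the wrist force passes 120 N, or if a joint passes its speed limit or range.

## Working session

There is one attempt and no reset: what is moved stays moved. The work goes in short steps, Python scripts to look and compute and a shell command to move; the robot and the scene stay as the last step left them, time stands still between calls to the robot, and variables do not carry over. Pictures are saved under pics/ and viewed, at most 13 in all, crops included, and the job is handed in when it is done.

```bash
mkdir -p pics; ls
cat > h.py <<'E'
import numpy as np, cv2
from cell import telemetry, optics, job, finder
def w(cam,p):
    M=np.array(optics.camera_params(cam)["world_from_camera"]); return (M@np.r_[p,1])[:3]
def proj(cam,P):
    c=optics.camera_params(cam); M=np.linalg.inv(np.array(c["world_from_camera"])); q=(M@np.r_[P,1])[:3]
    s=np.array([q[0],-q[1]])/-q[2]; s=s*(1+c["k1"]*(s@s)); K=np.array(c["K"]); return (K@np.r_[s,1])[:2]
def ray(cam,uv,z):
    c=optics.camera_params(cam); M=np.array(c["world_from_camera"]);K=np.array(c["K"])
    d=(np.linalg.inv(K)@np.r_[uv,1])[:2]; s=d.copy()
    for _ in range(20): s=d/(1+c["k1"]*(s@s))
    v=M[:3,:3]@np.array([s[0],-s[1],-1]); o=M[:3,3]; return o+v*(z-o[2])/v[2]
E
python3 - <<'E'
from h import *
for c in("top","side"):
    cv2.imwrite(f"pics/{c}0.png",optics.camera(c)); print(c,np.round(np.array(optics.camera_params(c)["world_from_camera"]),2).tolist())
    for n in["tray","gate","crank_knob","ice_pan","scraper","rest","ice_a","shell_a","clamp","flask","mug","connector","wrench"]:
        print(n,[(np.round(w(c,r["xyz"])).astype(int).tolist(),round(r["conf"],2)) for r in finder.search_frame(n,c)[:5]])
s=telemetry.get_state();print(s["t"],s["tool_pos"],s["ee_rot"],s["contact_force"])
E
```

```text
pics
top [[0.03, 1.0, -0.03, 449.12], [-1.0, 0.03, -0.01, 117.07], [-0.01, 0.03, 1.0, 1494.05], [0.0, 0.0, 0.0, 1.0]]
tray [([361, 513, 30], 0.69), ([293, 326, 7], 0.68), ([654, -60, 67], 0.61), ([508, -33, 86], 0.31)]
gate [([508, -210, 105], 0.71)]
crank_knob [([507, -206, 102], 0.56)]
ice_pan [([541, -347, 3], 0.85), ([533, 514, 118], 0.44), ([515, 344, 53], 0.2)]
scraper [([516, 348, 54], 0.86)]
rest [([496, 338, 7], 0.85)]
ice_a [([509, -34, 85], 0.92), ([496, -138, 87], 0.75), ([606, -30, 83], 0.72), ([593, -154, 81], 0.64)]
shell_a [([688, -159, 109], 0.9), ([703, -64, 108], 0.7), ([504, -37, 86], 0.6), ([532, 512, 116], 0.59)]
clamp [([703, 33, 110], 0.66), ([494, -134, 89], 0.61)]
flask [([533, 509, 116], 0.8), ([290, 324, 8], 0.74)]
mug [([361, 514, 31], 0.76)]
connector [([308, -309, 35], 0.85)]
wrench [([293, 323, 9], 0.96), ([514, 342, 55], 0.36)]
side [[-0.95, 0.15, -0.29, 102.86], [-0.33, -0.49, 0.81, 1235.9], [-0.02, 0.86, 0.51, 828.88], [0.0, 0.0, 0.0, 1.0]]
tray [([659, 20, 86], 0.94), ([503, -124, 82], 0.16)]
gate []
crank_knob [([522, 549, 85], 0.73), ([534, -213, 92], 0.6)]
ice_pan [([493, -421, 29], 0.78), ([594, -148, 81], 0.73)]
scraper [([509, 360, 47], 0.69)]
rest [([456, 362, 5], 0.57)]
ice_a [([609, -24, 84], 0.71), ([500, -126, 80], 0.71), ([596, -147, 81], 0.65)]
shell_a [([690, -54, 110], 0.66), ([692, -146, 111], 0.62)]
clamp [([709, 27, 111], 0.74)]
flask [([525, 554, 87], 0.85)]
mug [([536, -205, 98], 0.73), ([360, 525, 56], 0.69)]
connector [([310, -302, 29], 0.7)]
wrench [([294, 329, 9], 0.95)]
1.4 [ 281.47353469 -585.89852629  404.71921545] [3.06315336e+00 6.97577866e-01 7.92556733e-05] [-0.25448208  0.54181034 -0.19659863]
```

View pics/top0.png

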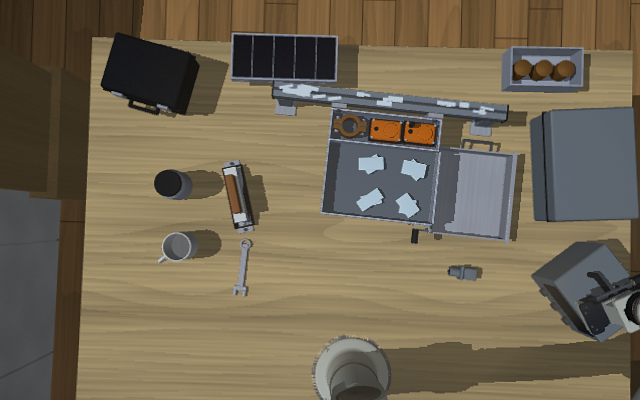

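View pics/side0.png

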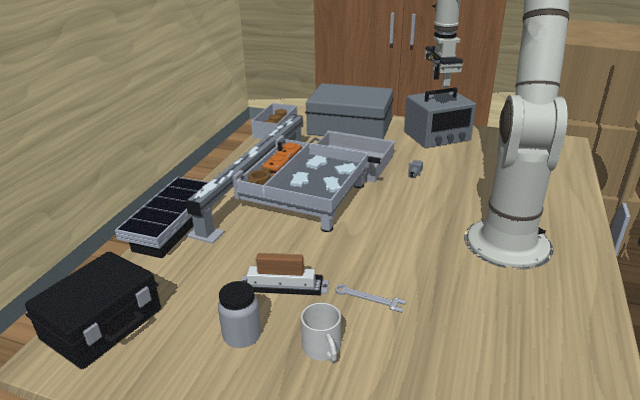

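The overview shows the tray at about (325..440, 108..225) in the top picture, the pan at its right, the crank knob at (415,237), and the scraper and rest at (238,196). I'll enlarge it to locate corners.

Run:
```python
import cv2
i=cv2.imread("pics/top0.png")
cv2.imwrite("pics/trayc.png",cv2.resize(i[95:255,310:530],None,fx=3.6,fy=3.6,interpolation=cv2.INTER_CUBIC))
cv2.imwrite("pics/restc.png",cv2.resize(i[150:240,205:270],None,fx=6,fy=6,interpolation=cv2.INTER_CUBIC))
```

```text
(no output)
```

View pics/trayc.png

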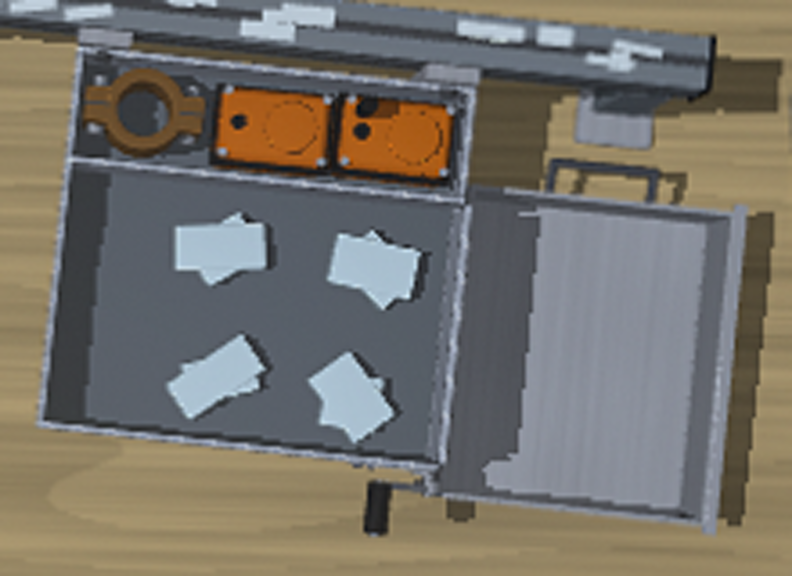

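View pics/restc.png

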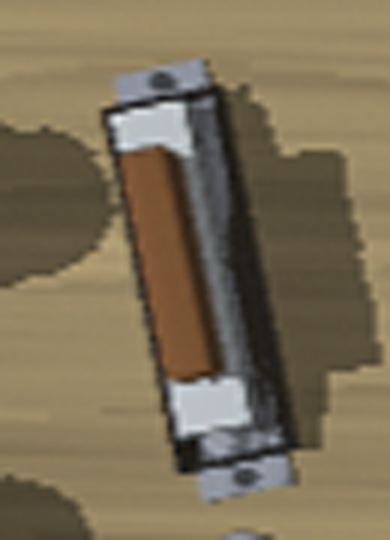

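```bash
cat >> h.py <<'E'
def fit(cam,px,P):
    from scipy.optimize import least_squares
    def f(v):
        c,s=np.cos(v[2]),np.sin(v[2]); return np.ravel([proj(cam,[v[0]+c*p[0]-s*p[1],v[1]+s*p[0]+c*p[1],p[2]])-u for u,p in zip(px,P)])
    best=min((least_squares(f,[550,0,a]) for a in(0,1.5,-1.5)),key=lambda r:r.cost); return best.x,f(best.x).reshape(-1,2)
E
python3 - <<'E'
from h import *
px=np.array([[40,427],[80,48],[72,160],[440,466],[466,203],[376,507]])/3.6+[310,95]
P=[(-147.5,155,110),(147.5,155,110),(60,154,110),(-147.5,-155,110),(60,-154,110),(-180.5,-109,112.5)]
v,r=fit("top",px,P);print(v,r.round(1).tolist())
px=np.array([[122,150],[162,148],[218,375],[165,380]])/6+[205,150]
# grip
for z in(91,):
    v2,r2=fit("top",px,[(55,12,z),(55,-12,z),(-55,-12,z),(-55,12,z)]);print(v2,r2.round(1).tolist())
# rest rim outer: corners
for q in [(104,107),(218,88),(298,447),(180,472),(120,120),(187,105),(250,425),(178,437)]: print(q,ray("top",np.array(q)/6+[205,150],14).round(),ray("top",np.array(q)/6+[205,150],44).round())
s=telemetry.get_state()
from scipy.spatial.transform import Rotation as R
print(R.from_rotvec(s["ee_rot"]).as_matrix().round(3))
E
```

```text
[ 5.98470840e+02 -6.14642148e+01 -7.87020571e-02] [[-0.8, 0.1], [-0.4, -0.8], [-1.2, -0.5], [0.8, 1.5], [0.9, -0.7], [0.7, 0.3]]
[5.12107703e+02 3.50362793e+02 2.40617276e-01] [[-0.8, 0.5], [0.9, -0.9], [-0.3, -0.3], [0.1, 0.7]]
(104, 107) [591. 397.  14.] [589. 391.  44.]
(218, 88) [602. 341.  14.] [599. 336.  44.]
(298, 447) [427. 296.  14.] [428. 292.  44.]
(180, 472) [413. 353.  14.] [414. 348.  44.]
(120, 120) [585. 388.  14.] [582. 383.  44.]
(187, 105) [594. 356.  14.] [591. 351.  44.]
(250, 425) [437. 320.  14.] [438. 316.  44.]
(178, 437) [431. 355.  14.] [431. 350.  44.]
[[ 0.901  0.433  0.   ]
 [ 0.433 -0.901 -0.   ]
 [ 0.     0.    -1.   ]]
```

The crops show the tray wall corners, the ice in four spots (two per side), the knob at crop (376,507) and the scraper standing in its rest. Tray and rest poses fitted; next I move above the knob.

```bash
cat >> h.py <<'E'
T=np.array([598.5,-61.5,-0.0787])
def tray(x,y): c,s=np.cos(T[2]),np.sin(T[2]); return np.array([T[0]+c*x-s*y,T[1]+s*x+c*y])
def go(xy,z,yaw,say=1):
    "shift in tool units AFTER turning; z = TCP height"
    from scipy.spatial.transform import Rotation as R
    s=telemetry.get_state(); m=R.from_rotvec(s["ee_rot"]).as_matrix(); y0=np.arctan2(m[1,0],m[0,0])
    t=-(yaw-y0); t=(t+np.pi)%(2*np.pi)-np.pi; d=np.array(xy)-s["tool_pos"][:2]; c,sn=np.cos(yaw),np.sin(yaw)
    print("t",round(s["t"],2),"pos",s["tool_pos"].round(1),"yaw",round(y0,4),"F",np.round(s["contact_force"],1),"w",round(s["gripper_width"],1),
     "| units x %.2f y %.2f z %.2f turn %.2f"%((c*d[0]+sn*d[1])/40,(sn*d[0]-c*d[1])/40,-(z-s["tool_pos"][2])/40,np.degrees(t)/8))
E
python3 -m crank '[[0,0,0,0.945],[0,0,0,0.945],[0,0,0,0.945],[0,0,0,0.945],[0.18,-0.93,0,0],[0.18,-0.93,0,0],[0.18,-0.93,0,0],[0.18,-0.93,0,0]]' -0.95
python3 -m crank '[[0.18,-0.93,0,0],[0.18,-0.93,0,0],[0.18,-0.93,0,0],[0.18,-0.93,0,0],[0.18,-0.93,0,0],[0.18,-0.93,0,0],[0.18,-0.93,0,0],[0.18,-0.93,0,0]]'
python3 -c "
from h import *
go(tray(-181,-65),278,T[2])
cv2.imwrite('pics/s1.png',optics.camera('side'))
i=cv2.imread('pics/side0.png')
for p in [(-147.5,155,110),(147.5,155,110),(-147.5,-152,110),(60,150,110),(-180.5,-109,112.5)]:
    q=proj('side',np.r_[tray(*p[:2]),p[2]]); print(p,q.round(1)); cv2.circle(i,tuple(int(round(a*16)) for a in q),32,(0,0,255),1,cv2.LINE_AA,4)
for x,y in((-80,-18),(80,-18),(80,18),(-80,18)):
    c,s=np.cos(.245),np.sin(.245);q=proj('side',[508.5+c*x-s*y,347+s*x+c*y,44]); cv2.circle(i,tuple(int(round(a*16)) for a in q),32,(0,0,255),1,cv2.LINE_AA,4)
cv2.imwrite('pics/ov.png',cv2.resize(i[110:310,200:420],None,fx=3,fy=3,interpolation=cv2.INTER_CUBIC))
"
```

```text
t: 2.4
tool_pos: [322.4, -438.6, 404.9]
ee_rot: [3.139, -0.125, 0.0]
contact_force: [0.1, -0.1, 0.8]
gripper_width: 16.5
finger_force: 0.0
t: 3.4
tool_pos: [403.5, -146.5, 405.0]
ee_rot: [3.138, -0.125, 0.001]
contact_force: [1.3, -0.4, 0.0]
gripper_width: 2.5
finger_force: 0.0
t 3.4 pos [ 403.5 -146.5  405. ] yaw -0.0799 F [ 1.3 -0.4  0. ] w 2.5 | units x 0.17 y -0.88 z 3.18 turn -0.01
(-147.5, 155, 110) [332.4 199.7]
(147.5, 155, 110) [237.1 179.9]
(-147.5, -152, 110) [369.3 152.5]
(60, 150, 110) [264.8 184.6]
(-180.5, -109, 112.5) [375.1 159.3]
```

View pics/ov.png

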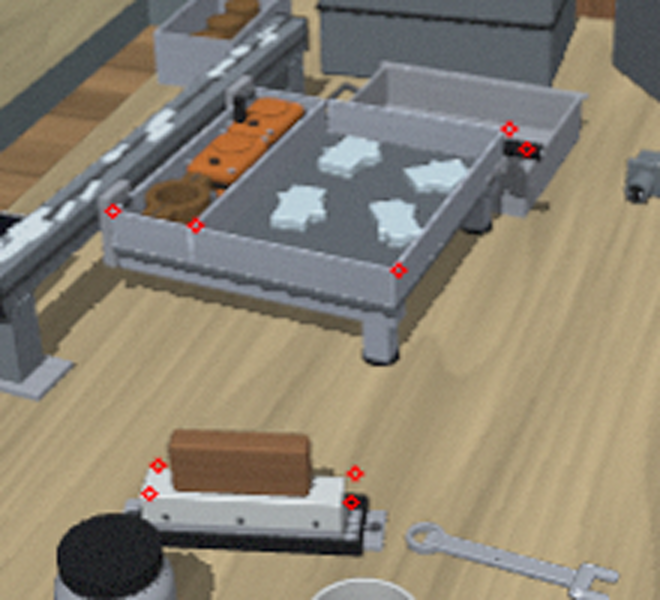

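The overlay (side view) agrees with the fitted tray to a few mm; the scraper block sits about 3 mm toward +x, matching the grip fit. Descending beside the knob.

```bash
python3 -m crank '[[0.17,-0.88,0,0],[0,0,0.8,0],[0,0,0.8,0],[0,0,0.8,0],[0,0,0.78,0],[0,0,0,0]]'
python3 -m crank '[[0,0.5,0,0],[0,0.5,0,0],[0,0.3,0,0],[0,0.3,0,0]]'
python3 -c "
from h import *
go(tray(-181,-173),278,T[2])"
```

```text
t: 4.2
tool_pos: [411.8, -113.0, 276.0]
ee_rot: [-3.137, 0.125, 0.007]
contact_force: [-0.0, 0.3, 0.4]
gripper_width: 2.0
finger_force: 0.0
t: 4.7
tool_pos: [408.1, -177.5, 278.4]
ee_rot: [3.139, -0.125, 0.002]
contact_force: [0.6, 1.2, 0.2]
gripper_width: 2.2
finger_force: 1.0
t 4.7 pos [ 408.1 -177.5  278.4] yaw -0.0797 F [0.6 1.2 0.2] w 2.2 | units x -0.01 y 1.06 z 0.01 turn -0.01
```

```bash
python3 -m crank '[[0,0.3,0,0],[0,0.3,0,0],[0,0.3,0,0],[0,0.1,0,0]]'
python3 -m crank '[[0,0.06,0,0],[0,0.06,0,0]]'
python3 -m crank '[[0,0.06,0,0],[0,0.06,0,0]]'
python3 -c "
from h import *
go(tray(-181,-173),278,T[2])"
```

```text
t: 5.2
tool_pos: [404.6, -218.0, 277.6]
ee_rot: [3.139, -0.127, 0.001]
contact_force: [1.9, 1.9, 0.9]
gripper_width: 1.8
finger_force: 0.9
t: 5.45
tool_pos: [404.4, -219.9, 277.3]
ee_rot: [-3.136, 0.123, 0.0]
contact_force: [3.0, 10.0, 1.2]
gripper_width: 2.3
finger_force: 5.4
t: 5.7
tool_pos: [404.5, -221.1, 276.9]
ee_rot: [-3.132, 0.118, 0.002]
contact_force: [3.4, 22.0, 3.0]
gripper_width: 2.1
finger_force: 11.0
t 5.7 pos [ 404.5 -221.1  276.9] yaw -0.0752 F [ 3.4 22.   3. ] w 2.1 | units x -0.00 y -0.03 z -0.03 turn 0.02
```

```bash
python3 -m crank '[[0,-0.7,0,0],[0,0,-1,0],[0,0,-1,-0.76],[0,0,0,-0.76],[0,0,0,-0.77]]' 0.3
python3 -c "
from h import *
a=optics.camera('top')
print([(w('top',r['xyz']).round(),r['conf']) for r in finder.search_frame('gate','top')])
cv2.imwrite('pics/gate.png',cv2.resize(a[95:255,310:530],None,fx=3.6,fy=3.6,interpolation=cv2.INTER_CUBIC))
go([512,350],231,0.243)"
```

```text
t: 6.32
tool_pos: [405.6, -198.8, 358.1]
ee_rot: [3.117, 0.381, -0.001]
contact_force: [-1.1, -0.3, -0.0]
gripper_width: 47.5
finger_force: 0.0
[(array([ 541., -231.,   69.]), 0.85)]
t 6.42 pos [ 405.5 -198.8  357.5] yaw 0.2405 F [-0.1 -0.2  0.4] w 55.6 | units x 5.88 y -12.68 z 3.16 turn -0.02
```

View pics/gate.png

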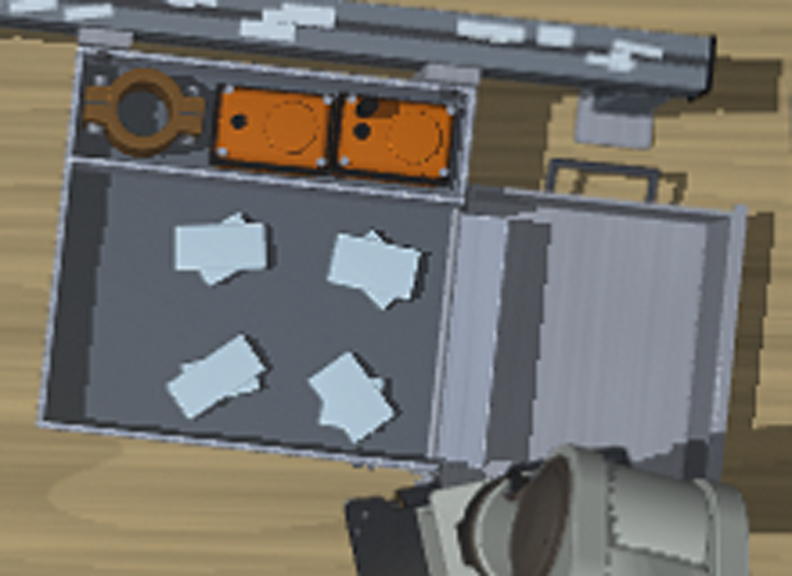

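The gate is level (plate at crop x 440–505), ice undisturbed. On to the scraper.

```bash
python3 -m crank '[[0.42,-0.905,0,0],[0.42,-0.905,0,0],[0.42,-0.905,0,0],[0.42,-0.905,0,0],[0.42,-0.905,0,0],[0.42,-0.905,0,0],[0.42,-0.905,0,0]]' 0.3
python3 -m crank '[[0.42,-0.905,0,0],[0.42,-0.905,0,0],[0.42,-0.905,0,0],[0.42,-0.905,0,0],[0.42,-0.905,0,0],[0.42,-0.905,0,0],[0.42,-0.905,0,0],[0,0,0,0]]'
python3 -c "
from h import *
go([512,350],231,0.243)"
```

```text
t: 7.3
tool_pos: [460.0, 76.4, 357.3]
ee_rot: [3.119, 0.371, -0.001]
contact_force: [0.6, 0.4, -0.6]
gripper_width: 59.4
finger_force: 0.0
t: 8.3
tool_pos: [513.0, 352.9, 357.1]
ee_rot: [-3.117, -0.379, 0.001]
contact_force: [0.3, -0.1, -1.0]
gripper_width: 59.1
finger_force: 0.0
t 8.3 pos [513.  352.9 357.1] yaw 0.2422 F [ 0.3 -0.1 -1. ] w 59.1 | units x -0.04 y 0.06 z 3.15 turn -0.01
```

```bash
python3 -m crank '[[-0.04,0.06,0.79,0],[0,0,0.79,0],[0,0,0.79,0],[0,0,0.78,0]]'
python3 -m crank '[[0,0,0,0],[0,0,0,0],[0,0,0,0],[0,0,0,0]]' -1 10
python3 -m crank '[[0,0,0,0],[0,0,0,0]]' -1 45
python3 -c "
from h import *
go([512,350],231,0.243);s=telemetry.get_state();print(s['tool_pos'],s['ee_rot'],s['finger_force'],s['wrist_torque'])"
```

```text
t: 8.8
tool_pos: [513.3, 345.0, 230.1]
ee_rot: [3.118, 0.371, -0.001]
contact_force: [0.1, 0.5, 0.5]
gripper_width: 59.7
finger_force: 0.0
t: 9.3
tool_pos: [513.4, 347.8, 233.1]
ee_rot: [-3.117, -0.376, -0.004]
contact_force: [-0.7, 2.7, -1.0]
gripper_width: 24.5
finger_force: 1.2
t: 9.55
tool_pos: [513.4, 347.8, 233.1]
ee_rot: [-3.117, -0.376, -0.004]
contact_force: [-1.4, 1.0, 6.3]
gripper_width: 23.7
finger_force: 45.0
t 9.55 pos [513.4 347.8 233.1] yaw 0.2403 F [-1.4  1.   6.3] w 23.7 | units x -0.02 y -0.06 z 0.05 turn -0.02
[513.42853352 347.8421559  233.09942527] [-3.11738976 -0.37637851 -0.00369959] 44.99889314174652 [0.19296369 0.21092381 0.0256641 ]
```

```bash
python3 -m crank '[[0,0,-0.5,0],[0,0,-0.5,0],[0,0,-0.8,0],[0,0,-0.8,0],[0,0,-0.8,0],[0,0,0,0.77],[0,0,0,0.77],[0,0,0,0.77]]'
python3 -c "
from h import *
go(tray(-42.5,119),305,T[2]);s=telemetry.get_state();print(s['finger_force'],s['wrist_torque'])"
```

```text
t: 10.55
tool_pos: [513.0, 346.4, 368.5]
ee_rot: [-3.138, 0.135, 0.0]
contact_force: [-0.0, -1.1, -3.3]
gripper_width: 24.2
finger_force: 44.9
t 10.55 pos [513.  346.4 368.5] yaw -0.0857 F [-0.  -1.1 -3.3] w 24.2 | units x 1.87 y 7.02 z 1.59 turn -0.05
44.93179142475128 [-0.05960474  0.06949415 -0.4142463 ]
```

```bash
python3 -m crank '[[0.234,0.878,0,0],[0.234,0.878,0,0],[0.234,0.878,0,0],[0.234,0.878,0,0],[0.234,0.878,0,0],[0.234,0.878,0,0],[0.234,0.878,0,0],[0.234,0.878,0,0]]'
python3 -m crank '[[0,0,0,0],[0,0,0,0]]'
python3 -c "
from h import *
go(tray(-42.5,119),305,T[2]);s=telemetry.get_state()
a=optics.camera('side');b=optics.camera('top')
a=a[100:290,200:420];b=b[95:255,310:530]
cv2.imwrite('pics/c.png',np.vstack([cv2.resize(a,(340,294),interpolation=cv2.INTER_CUBIC),cv2.resize(b,(340,247))]) if 0 else np.hstack([cv2.resize(a,(400,345)),cv2.resize(b,(400,291))[:,:].copy() if 0 else cv2.resize(b,(400,345))]))
"
```

```text
t: 11.55
tool_pos: [564.4, 59.5, 368.7]
ee_rot: [3.139, -0.13, 0.001]
contact_force: [0.2, -0.5, -4.0]
gripper_width: 23.7
finger_force: 45.0
t: 11.8
tool_pos: [564.3, 61.1, 368.3]
ee_rot: [-3.138, 0.13, -0.001]
contact_force: [0.3, 0.2, -2.8]
gripper_width: 23.9
finger_force: 45.0
t 11.8 pos [564.3  61.1 368.3] yaw -0.0827 F [ 0.3  0.2 -2.8] w 23.9 | units x 0.03 y 0.01 z 1.58 turn -0.03
```

View pics/c.png

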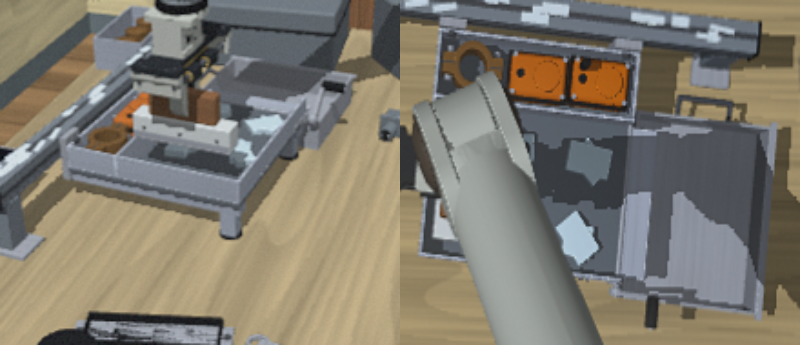

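The scraper hangs level over the lane, just inside the end wall, clear of the ice. Lowering until it touches the deck.

```bash
python3 -m crank '[[0,0,0.5,0],[0,0,0.5,0],[0,0,0.5,0],[0,0,0,0]]'
python3 -m crank '[[0,0,0.05,0],[0,0,0.05,0]]'
python3 -m crank '[[0,0,0.05,0],[0,0,0,0]]'
python3 -m crank '[[0,0,0.05,0],[0,0,0,0]]'
```

```text
t: 12.4
tool_pos: [563.3, 60.5, 304.6]
ee_rot: [3.138, -0.129, -0.008]
contact_force: [0.7, -0.3, -3.7]
gripper_width: 24.2
finger_force: 45.0
t: 12.65
tool_pos: [565.0, 60.8, 304.1]
ee_rot: [-3.139, 0.13, -0.002]
contact_force: [0.5, -0.9, -3.7]
gripper_width: 23.7
finger_force: 45.0
t: 12.9
tool_pos: [564.6, 60.6, 301.7]
ee_rot: [3.139, -0.13, 0.001]
contact_force: [0.0, 1.0, -4.1]
gripper_width: 24.1
finger_force: 45.0
t: 13.15
tool_pos: [564.5, 60.6, 299.4]
ee_rot: [3.139, -0.13, -0.0]
contact_force: [0.6, -0.2, -3.1]
gripper_width: 23.8
finger_force: 45.0
```

```bash
python3 -m crank '[[0,0,0.05,0],[0,0,0,0]]'
python3 -m crank '[[0,0,0.05,0],[0,0,0,0]]'
```

```text
t: 13.4
tool_pos: [564.5, 60.9, 299.1]
ee_rot: [3.138, -0.13, 0.001]
contact_force: [-6.1, -2.1, 9.6]
gripper_width: 23.8
finger_force: 45.0
t: 13.65
tool_pos: [564.4, 61.1, 299.1]
ee_rot: [3.137, -0.13, 0.001]
contact_force: [-12.7, -2.4, 25.4]
gripper_width: 23.6
finger_force: 45.0
```

```bash
python3 -m crank '[[0,0,-0.12,0],[0,0,0,0]]'
python3 -m crank '[[0,0.3,0,0],[0,0.4,0,0],[0,0.4,0,0],[0,0.4,0,0],[0,0.4,0,0],[0,0.4,0,0],[0,0.4,0,0],[0,0.4,0,0]]'
python3 -m crank '[[0,0.4,0,0],[0,0.4,0,0],[0,0.4,0,0],[0,0.4,0,0],[0,0.4,0,0],[0,0.3,0,0]]'
python3 -c "
from h import *
go(tray(-42.5,-184),300.5,T[2])"
```

```text
t: 13.9
tool_pos: [564.8, 60.6, 300.6]
ee_rot: [-3.139, 0.13, -0.002]
contact_force: [0.7, 0.5, -4.4]
gripper_width: 24.2
finger_force: 45.0
t: 14.9
tool_pos: [554.2, -63.8, 300.4]
ee_rot: [-3.139, 0.13, -0.0]
contact_force: [0.2, 0.1, -3.0]
gripper_width: 23.7
finger_force: 45.0
t: 15.65
tool_pos: [546.5, -155.9, 300.3]
ee_rot: [3.139, -0.131, 0.0]
contact_force: [0.4, 0.8, -2.9]
gripper_width: 24.1
finger_force: 45.0
t 15.65 pos [ 546.5 -155.9  300.3] yaw -0.0835 F [ 0.4  0.8 -2.9] w 24.1 | units x 0.05 y 2.14 z -0.00 turn -0.03
```

```bash
python3 -m crank '[[0,0.3,0,0],[0,0.3,0,0],[0,0.3,0,0],[0,0.3,0,0],[0,0.3,0,0],[0,0.3,0,0],[0,0.3,0,0],[0,0.1,0,0]]'
python3 -m crank '[[0,0,0,0],[0,0,0,0]]'
python3 -c "
from h import *
go(tray(-42.5,-184),300.5,T[2])
for c in('side','top'):
    a=optics.camera(c); cv2.imwrite(f'pics/p1{c}.png',a)
    for r in finder.search_frame('ice_a',c): 
        p=w(c,r['xyz'])-[T[0],T[1],0]; print(c,np.round([p[0]*.997-p[1]*.0786,p[0]*.0786+p[1]*.997,p[2]]),round(r['conf'],2))
a=cv2.imread('pics/p1side.png')[90:230,230:420];b=cv2.imread('pics/p1top.png')[95:255,330:530]
cv2.imwrite('pics/p1.png',np.vstack([cv2.resize(a,(400,295)),cv2.resize(b,(375,300))[:,:].copy() if 0 else cv2.resize(b,(400,300))]))
"
```

```text
t: 16.65
tool_pos: [539.1, -243.8, 300.3]
ee_rot: [3.138, -0.133, -0.0]
contact_force: [0.7, 0.2, -2.9]
gripper_width: 23.6
finger_force: 45.0
t: 16.9
tool_pos: [539.5, -241.6, 300.3]
ee_rot: [-3.138, 0.129, -0.0]
contact_force: [0.0, -1.2, -3.4]
gripper_width: 24.1
finger_force: 45.0
t 16.9 pos [ 539.5 -241.6  300.3] yaw -0.0819 F [ 0.  -1.2 -3.4] w 24.1 | units x 0.05 y -0.01 z -0.00 turn -0.02
```

View pics/p1.png

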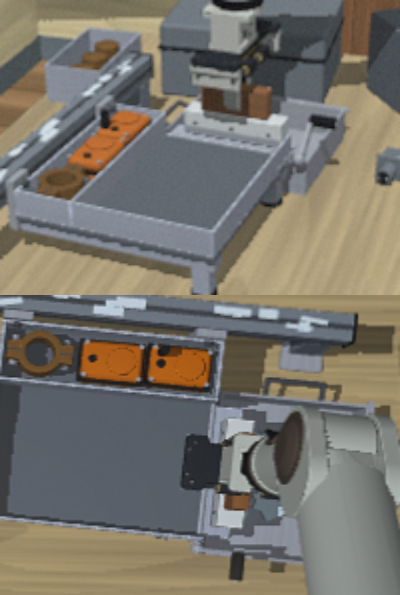

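The lane deck is empty in both views. Lifting and heading back, then checking gate and pan from the top camera.

```bash
python3 -m crank '[[0,0,-0.6,0],[0,0,-0.6,0],[0,0,-0.6,0],[0,0,0,-0.77],[0,0,0,-0.77],[0,0,0,-0.77]]'
python3 -c "
from h import *
go([513,348],372,0.2415)"
```

```text
t: 17.85
tool_pos: [539.4, -242.0, 372.5]
ee_rot: [3.118, 0.382, -0.0]
contact_force: [-0.3, -0.2, -3.6]
gripper_width: 24.1
finger_force: 45.0
t 17.85 pos [ 539.4 -242.   372.5] yaw 0.2437 F [-0.3 -0.2 -3.6] w 24.1 | units x 2.89 y -14.48 z 0.01 turn 0.02
```

```bash
python3 -m crank '[[0.18,-0.905,0,0],[0.18,-0.905,0,0],[0.18,-0.905,0,0],[0.18,-0.905,0,0],[0.18,-0.905,0,0],[0.18,-0.905,0,0],[0.18,-0.905,0,0],[0.18,-0.905,0,0]]'
python3 -m crank '[[0.18,-0.905,0,0],[0.18,-0.905,0,0],[0.18,-0.905,0,0],[0.18,-0.905,0,0],[0.18,-0.905,0,0],[0.18,-0.905,0,0],[0.18,-0.905,0,0],[0.18,-0.905,0,0]]'
python3 -m crank '[[0,0,0,0],[0,0,0,0]]'
python3 -c "
from h import *
go([513,348],236,0.2415)
a=optics.camera('top')
for r in finder.search_frame('ice_a','top'): 
        p=w('top',r['xyz'])-[T[0],T[1],0]; print(np.round([p[0]*.997-p[1]*.0786,p[0]*.0786+p[1]*.997,p[2]]),round(r['conf'],2))
b=optics.camera('side')[190:330,210:370]
cv2.imwrite('pics/p2.png',np.vstack([cv2.resize(a[95:255,330:530],(420,336)),cv2.resize(b,(420,264)) if 0 else cv2.resize(b,(420,260))]))
"
```

```text
t: 18.85
tool_pos: [526.3, 54.1, 372.6]
ee_rot: [3.119, 0.376, 0.001]
contact_force: [0.1, -0.3, -3.4]
gripper_width: 23.8
finger_force: 45.0
t: 19.85
tool_pos: [513.5, 348.9, 372.3]
ee_rot: [3.119, 0.376, 0.0]
contact_force: [0.2, -0.3, -3.0]
gripper_width: 23.9
finger_force: 45.0
t: 20.1
tool_pos: [513.6, 347.4, 372.0]
ee_rot: [3.118, 0.376, -0.001]
contact_force: [0.3, -0.4, -4.3]
gripper_width: 23.9
finger_force: 45.0
t 20.1 pos [513.6 347.4 372. ] yaw 0.2403 F [ 0.3 -0.4 -4.3] w 23.9 | units x -0.01 y -0.02 z 3.40 turn -0.01
[ -70. -258.   22.] 0.89
[   1. -225.   44.] 0.8
[ -65. -219.   41.] 0.75
[-50. 408.   8.] 0.47
[   0. -204.   47.] 0.43
```

View pics/p2.png

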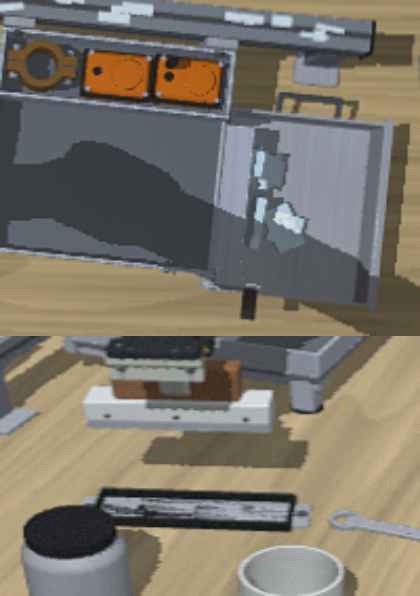

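All four slabs are in the pan (piled around (255..300,150..240) in the upper crop), gate and lane empty. The scraper is above its rest and aligned with it; lowering.

```bash
python3 -m crank '[[0,0,0.8,0],[0,0,0.8,0],[0,0,0.8,0],[0,0,0.5,0],[0,0,0.3,0],[0,0,0,0]]'
python3 -m crank '[[0,0,0.1,0],[0,0,0,0]]'
python3 -m crank '[[0,0,0.06,0],[0,0,0,0]]'
python3 -c "
from h import *
go([513,348],233,0.2415)"
```

```text
t: 21.0
tool_pos: [513.8, 347.5, 244.0]
ee_rot: [3.119, 0.375, -0.001]
contact_force: [0.1, 0.1, -2.8]
gripper_width: 23.8
finger_force: 45.0
t: 21.25
tool_pos: [513.9, 347.9, 241.0]
ee_rot: [-3.119, -0.376, -0.002]
contact_force: [0.4, -0.5, -3.4]
gripper_width: 23.7
finger_force: 45.0
t: 21.5
tool_pos: [513.7, 347.7, 238.0]
ee_rot: [3.119, 0.376, 0.0]
contact_force: [-0.9, 0.3, -3.8]
gripper_width: 23.8
finger_force: 45.0
t 21.5 pos [513.7 347.7 238. ] yaw 0.2399 F [-0.9  0.3 -3.8] w 23.8 | units x -0.02 y -0.01 z 0.13 turn -0.01
```

```bash
python3 -m crank '[[0,0,0.08,0],[0,0,0,0]]'
python3 -m crank '[[0,0,0.05,0],[0,0,0,0]]'
python3 -m crank '[[0,0,0.03,0],[0,0,0,0]]'
```

```text
t: 21.75
tool_pos: [513.6, 347.5, 234.4]
ee_rot: [3.119, 0.376, -0.001]
contact_force: [0.4, -0.1, -3.5]
gripper_width: 23.9
finger_force: 45.0
t: 22.0
tool_pos: [513.7, 347.8, 233.2]
ee_rot: [3.119, 0.376, 0.001]
contact_force: [-1.9, -1.6, 2.0]
gripper_width: 23.7
finger_force: 45.0
t: 22.25
tool_pos: [513.6, 347.9, 233.1]
ee_rot: [3.118, 0.376, 0.001]
contact_force: [-5.1, -3.3, 11.3]
gripper_width: 24.2
finger_force: 45.0
```

Seated on the rest's floor. Release, rise, and go to the knob's -y side.

```bash
python3 -m crank '[[0,0,0,0],[0,0,0,0],[0,0,0,0],[0,0,0,0]]' 0.3
python3 -m crank '[[0,0,-0.5,0],[0,0,-0.8,0],[0,0,-0.8,0],[0,0,-1,0],[0,0,-0.4,0.77],[0,0,0,0.77],[0,0,0,0.77],[0,0,0,0]]'
python3 -c "
from h import *
go(tray(-181,-245),278,T[2])
b=optics.camera('side')[240:310,220:360]
cv2.imwrite('pics/p3.png',cv2.resize(b,(560,280)))
"
```

```text
t: 22.75
tool_pos: [513.8, 347.7, 231.4]
ee_rot: [-3.119, -0.376, 0.0]
contact_force: [0.5, -1.0, 0.5]
gripper_width: 57.7
finger_force: 0.0
t: 23.75
tool_pos: [513.6, 348.0, 373.1]
ee_rot: [-3.138, 0.128, -0.003]
contact_force: [-0.2, -0.0, -0.8]
gripper_width: 59.9
finger_force: 0.0
t 23.75 pos [513.6 348.  373.1] yaw -0.0814 F [-0.2 -0.  -0.8] w 59.9 | units x -1.60 y 16.16 z 2.38 turn -0.02
```

View pics/p3.png

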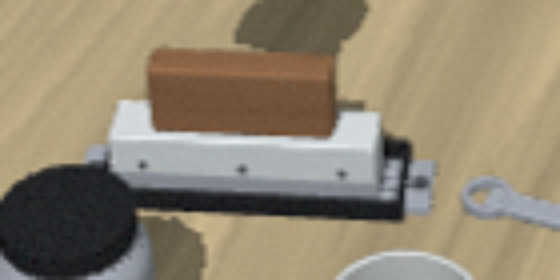

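The scraper stands flat in its rest.

```bash
python3 -m crank '[[-0.09,0.9,0,0],[-0.09,0.9,0,0],[-0.09,0.9,0,0],[-0.09,0.9,0,0],[-0.09,0.9,0,0],[-0.09,0.9,0,0],[-0.09,0.9,0,0],[-0.09,0.9,0,0]]' -0.95 10
python3 -m crank '[[-0.09,0.9,0,0],[-0.09,0.9,0,0],[-0.09,0.9,0,0],[-0.09,0.9,0,0],[-0.09,0.9,0,0],[-0.09,0.9,0,0],[-0.09,0.9,0,0],[-0.09,0.9,0,0]]'
python3 -m crank '[[-0.09,0.9,0,0],[-0.09,0.9,0,0],[0,0,0,0]]'
python3 -c "
from h import *
go(tray(-181,-240),278,T[2])"
```

```text
t: 24.8
tool_pos: [460.9, 62.2, 372.0]
ee_rot: [3.139, -0.125, 0.001]
contact_force: [0.7, 0.7, -0.1]
gripper_width: 2.6
finger_force: 0.0
t: 25.8
tool_pos: [408.6, -222.5, 372.0]
ee_rot: [3.139, -0.125, 0.001]
contact_force: [-0.1, 0.4, 0.3]
gripper_width: 2.4
finger_force: 0.0
t: 26.18
tool_pos: [394.7, -295.5, 371.7]
ee_rot: [3.138, -0.134, -0.0]
contact_force: [0.4, 1.4, -0.3]
gripper_width: 2.2
finger_force: 0.0
t 26.18 pos [ 394.7 -295.5  371.7] yaw -0.0854 F [ 0.4  1.4 -0.3] w 2.2 | units x 0.09 y -0.23 z 2.34 turn -0.05
```

```bash
python3 -m crank '[[0.09,0,0.78,0],[0,0,0.78,0],[0,0,0.78,0],[0,0,0,0]]'
python3 -m crank '[[0,-0.4,0,0],[0,-0.4,0,0],[0,-0.4,0,0],[0,-0.4,0,0],[0,-0.4,0,0],[0,-0.4,0,0],[0,-0.3,0,0]]'
python3 -m crank '[[0,-0.06,0,0],[0,-0.06,0,0]]'
python3 -m crank '[[0,-0.06,0,0],[0,-0.06,0,0]]'
python3 -c "
from h import *
go(tray(-181,-137),278,T[2])"
```

```text
t: 26.68
tool_pos: [398.6, -291.4, 276.3]
ee_rot: [-3.136, 0.125, 0.006]
contact_force: [-0.1, 1.0, 0.8]
gripper_width: 2.3
finger_force: 0.0
t: 27.55
tool_pos: [408.6, -184.2, 278.1]
ee_rot: [3.139, -0.128, 0.002]
contact_force: [2.6, -3.5, -0.6]
gripper_width: 2.5
finger_force: 1.6
t: 27.8
tool_pos: [408.6, -180.7, 277.9]
ee_rot: [3.139, -0.13, 0.0]
contact_force: [1.8, -3.3, 1.0]
gripper_width: 2.3
finger_force: 1.5
t: 28.05
tool_pos: [408.7, -179.3, 278.4]
ee_rot: [3.134, -0.135, 0.001]
contact_force: [-1.0, -15.8, 3.0]
gripper_width: 2.0
finger_force: 8.2
t 28.05 pos [ 408.7 -179.3  278.4] yaw -0.0859 F [ -1.  -15.8   3. ] w 2.0 | units x -0.03 y 0.12 z 0.01 turn -0.05
```

```bash
python3 -m crank '[[0,-0.04,0,0],[0,0,0,0]]'
python3 -m crank '[[0,0.5,0,0],[0,0.5,0,0],[0,0.5,-0.5,0],[0,0.8,-1,0],[0,0.8,-1,0],[0,0.8,0,0],[0,0.8,0,0],[0,0,0,0]]'
python3 -c "
from h import *
a=optics.camera('top')
for n in('ice_a','crank_knob','gate'): print(n,[(w('top',r['xyz']).round(),round(r['conf'],2)) for r in finder.search_frame(n,'top')])
b=optics.camera('side')
cv2.imwrite('pics/p4.png',np.vstack([cv2.resize(a[100:250,320:530],(420,300)),cv2.resize(b[100:230,240:420],(420,290))]))
"
```

```text
t: 28.3
tool_pos: [408.6, -178.9, 278.7]
ee_rot: [3.133, -0.137, 0.002]
contact_force: [-1.0, -16.1, 3.5]
gripper_width: 2.1
finger_force: 8.2
t: 29.3
tool_pos: [391.9, -363.8, 377.1]
ee_rot: [-3.137, 0.138, 0.003]
contact_force: [0.2, 1.2, 0.2]
gripper_width: 2.2
finger_force: 0.0
ice_a [(array([ 585., -282.,   37.]), 0.67), (array([ 593., -248.,   45.]), 0.67), (array([ 512., -314.,   20.]), 0.57), (array([ 518., -271.,   41.]), 0.56)]
crank_knob [(array([ 507., -209.,  101.]), 0.77)]
gate [(array([ 507., -207.,  104.]), 0.61), (array([ 584., -283.,   37.]), 0.43)]
```

View pics/p4.png

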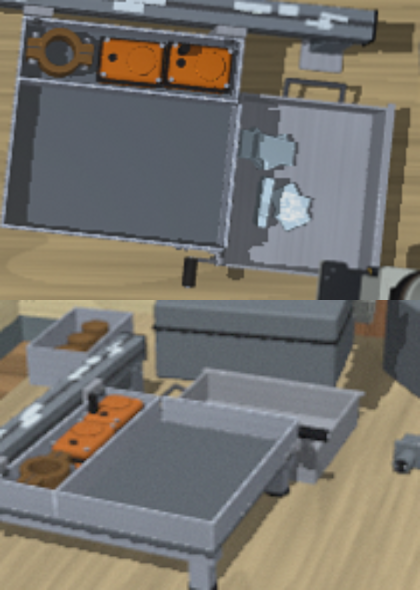

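The gate is shut: the knob is back at its starting pixel (415,236). The lane is empty, four slabs are in the pan, and the bystanders are undisturbed.

```bash
python3 -c "
from cell import job; print(job.sign_off())"
```

```text
the job is handed in; nothing more can be done
None
```

The job is handed in at about 29 s on the clock: all four ice slabs are in the pan, the scraper is back in its rest, the gate is shut, and nothing else looked moved in the last pictures; no verdict came back.

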